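# Lock the scissors chest with its disc-guarded bolt

## Task

Lock the low wooden scissors chest: push an upright peg on its slotted wooden disc with the fingertips to turn the disc until the slot lines up with the steel bolt, then push the bolt by its upright lug through the slot and under the keeper until the lug is fully home against the strap. Only push: nothing is to be picked up, the bolt stays down in its track, and the other things stay where they lie.

Things in the scene. Friction and masses are not known exactly. Their poses are not given: they have to be found in the camera images.
- chest: Closed flat wooden chest, 160 (x) x 330 (y) x 50 mm (z), fixed to the table; origin at the centre of its underside, z up. The lock lies on its top (50 mm up) along the chest's y axis at x = 0, in this order toward -y: bolt in its track, strap, slotted disc (axis at y = -75 mm), keeper. The bolt slides toward the chest's -y. The track's rails reach y = 155 mm, are 28 mm wide together, tops 66 mm up.
- strap (a point): Centre of the top of the steel strap that bridges the track: 32 mm wide (x), 24 mm long (y), top 77 mm above the table, at chest y = -3 mm. The bolt's lug stops against its +y edge.
- keeper (a point): Centre of the top of the keeper, a steel staple beyond the disc at chest y = -138 mm: 34 mm wide (x), 18 mm long (y), top 77 mm above the table, opening 20 mm wide for the bolt's nose.
- disc (a joint): Turn of the slotted disc in rad, counter-clockwise positive seen from above, no stops in reach. At 0 and at pi (any whole multiple of pi) the slot lies along the chest's y axis, in line with the bolt; either will do, and within about 0.1 rad is enough for the bolt to enter. Starts between 0.55 and 2.6. Stiff (about 0.08 N m, some 3 N at a peg); it stays where it is left.
- disc_top (a point): Centre of the disc's top face, z = 72 mm above the table. Wooden disc, 88 mm diameter; a straight slot 20 mm wide with flared mouths runs right across it along this point's own y axis. Two upright steel pegs stand on it at 30 mm from the centre, along this point's own +x and -x.
- peg_a (a point): Centre of the top of one peg of the disc (the one at the disc's own +x): 12 mm diameter, 28.5 mm of free height over its low 18 mm foot collar; top 102 mm above the table.
- peg_b (a point): Centre of the top of the other peg, same size, at the disc's own -x; top 102 mm above the table.
- bolt: Loose steel bolt of 0.3 kg lying in the track: bar 15 mm wide (x), 165 mm long (y), 14 mm high, tapered nose at its -y end, upright lug at its +y end. Origin under the middle of the bar, 56 mm above the table. Slides with a few newtons.
- bolt_tip (a point): Middle of the bolt's nose end, 7 mm above its underside. At the start about 8 mm short of the disc's rim (chest y about -23 mm, give or take 4); fully home it is under the keeper at chest y = -141 mm.
- bolt_lug (a point): Centre of the top of the bolt's upright lug: a plate 26 mm wide (x), 12 mm thick (y), top 106 mm above the table, standing 36 mm over the bar. Starts at chest y about 136 mm; fully home its -y face meets the strap and this point is at chest y = 15 mm.
- eraser: Eraser 20x42x12 mm lying loose on the chest's lid; leave alone.
- sharpener: Pencil sharpener 16x26x15 mm lying loose on the chest's lid; leave alone.
- wood_tool: Wooden modelling tool, 176 mm long, 8 mm thick, on the 3 mm cutting mat behind the chest; leave alone.
- clip: Black binder clip, 22x32x37 mm, standing loose on the chest's end rail at its -x, -y corner; leave alone.
- pencil: Pencil, 165 mm long, on the 3 mm cutting mat behind the chest; leave alone.

How it is judged:
On the way, in this order (a step that is already met when the one before it is completed fails the run):
1. the disc's slot is in line with the bolt (angle between the y axis of disc_top and the y axis of chest, either way round below 0.12 rad), for 0.2 s.
2. the bolt is through the slot and fully home under the keeper (y of bolt_lug in the frame of chest below 0.021 m and y of bolt_tip in the frame of chest below -0.13 m and z of bolt_tip in the frame of chest between 0.05 and 0.072 m and x of bolt_tip in the frame of chest between -0.009 and 0.009 m), for 0.2 s.
At the end, for the whole second after the job is handed in: The bolt lies level in its track, at rest, its nose through the disc's slot and under the keeper, its lug within 6 mm of the strap; the slot is within 0.12 rad of the bolt's line (all of step 2 and angle between the y axis of disc_top and the y axis of chest, either way round below 0.12 rad and angle between bolt's own z axis and vertical below 0.08 rad and linear speed of bolt below 0.01 m/s and velocity of joint disc between -0.05 and 0.05 rad/s); the robot touches nothing.
It fails at once if the bolt is lifted or tipped up out of its track (12 mm or 0.2 rad) (z of bolt in the frame of chest above 0.068 m or angle between bolt's own z axis and vertical above 0.2 rad).
It fails at once if another thing is picked up or shifted by more than 30 mm (distance of any of eraser, sharpener, wood_tool, clip, pencil from where it was at the start of the episode above 0.03 m).
It also fails if it takes over 51 s, if anything falls off the work surface, if the arm or the gripper's body presses on something with over 40 N, if the wrist force passes 120 N, or if a joint passes its speed limit or range.

## Robot

A 6-joint arm with a two-finger parallel gripper is mounted at the origin on a cart in front of the work surface, level with it; the furniture and walls round the work are solid. World frame = base frame: x ahead of the robot, y to its left, z up, the work surface at z = 0. Lengths are in m, angles in rad, forces in N, time in s.
With the tool pointing down it reaches from about 0.35 to 0.85 m from the base axis. Payload 8.1 kg.
Tool frame: the origin (TCP) lies at the very end of the fingers, on their centre line; the grasp point (between the pads) lies 19 mm behind it (bot.grip_depth is the distance from the TCP to the grasp point, in m); x points along the fingers, z is the direction in which the jaws open and shut, and the axes are right-handed (so a half turn about x gives the same grasp; the last joint's range is limited). The gripper opens to 85 mm and grips with 20 to 120 N. Pads are 22 mm wide; open, the fingers measure 114 mm over their backs; the gripper's body (76 mm by 85 mm) begins 54 mm behind the grasp point. The pads swing forward as they close: fully open they stand 13 mm farther back than shut.
Start: joints at [1.033, 0.13, 1.488, -0, 1.523, -0.085], TCP at [0.262, 0.54, 0.231] pointing down, gripper open.
Joint ranges: [-2.96, 2.96], [-0.89, 2.26], [0.02, 2.5], [-1.34, 4.48], [0, 2.73], [-2.66, 2.66]. Speed limits (rad/s): [2.39, 2.39, 2.79, 3.14, 3.14, 3.14].

## Interface

Orientations are given as [roll, pitch, yaw] about the fixed x, y, z axes, in that order (R = Rz(yaw) Ry(pitch) Rx(roll)).
In Python, from station import readout, viewer, bot, finder gives the robot as it stands. The module is installed in compiled form; this text tells all that it offers.
- The arm moves only by the tool send_rows, never from a script. Its argument "deltas" is text: rows parted by semicolons, each of 7 numbers parted by spaces: the turn, a rotation vector about the tool's x, y, z in rad, then the shift along the tool's x, y, z in mm, then the closure, from -1 (fully open) to 1 (shut), so that 0 is half open. In form: rx ry rz x y z jaw; .... A call has 1 to 8 rows; each row is the pose to reach, as a shift and turn from the pose measured when the call began, along the tool's axes at that moment; what a row does not reach only later rows make up. A row lasts 1/8 s, in which the tool goes at most 62.5 mm and 10.7 degrees, less where a joint would pass 70% of its speed; a pose out of reach is approached as far as the arm can. A call with a gripper value outside its range is refused whole. The fingers move at their own pace and stop on an object; "newtons" is the grip in N (left out, the last holds). Time passes only in rows, so rows that repeat a pose let the fingers close. It gives the time, the measured TCP pose, the force and the opening at its end, in the units of the state.
- readout.sense(): the state, without advancing time (a new reading comes with each control period).
- viewer.capture(name): name is "side" or "top"; returns a dict with "color" (384x512x3 uint8, blue, green, red), "K" (3x3 intrinsics, pixels), "view" (4x4, takes a point from world to camera coordinates). Camera axes: x right, y up, looking along -z (the intrinsics and any distortion apply to the point x, -y, -z); pixel columns grow to the right and rows downward; lengths in m; the calibration is good to about 2 mm. A picture is of the moment at which its call begins. There is no depth.
- bot.close_job(): hands the job in, once; it reports no verdict.
Trained networks look in a picture, given as the dict that the camera call returned (one of the last four; its "shot" number tells which), for a name from the list of things; names that differ only in an ending like _2 or _b are one class to them, and where a whole thing is asked for, a point or a joint stands for the part that bears it (a point fixed in the world has none). Each returns a list of dicts, best first, with "p" (0 to 1); they miss things now and then, are a little off and sometimes report something else, mostly with a low value. They report only what shows in the picture. A call takes as long as a camera call.
- finder.spot_in(picture, target): "at" ([column, row] in pixels, amid what is visible of it).
- finder.trace(picture, target): "region" (384x512 bool, what is visible of it) and "at" ([column, row] in pixels, amid what is visible of it).
- finder.spot_point(picture, target): "at" ([column, row] in pixels: a listed point, or the origin of a listed thing).
The state is a dict: "t": time; "qpos": joint angles; "qvel": joint speeds; "effort": joint torques, N m; "eef_pos": TCP position; "ee_rot": TCP orientation; "wrist_force": force on the tool from outside, world axes, zero at the start; "moment": the same for the moment, N m; "width": finger opening in m.
Only numpy, scipy, OpenCV 4.12 (cv2) and the standard library are available. Lean on these libraries where they do the work, as an engineer would, in place of code of your own. Each camera call takes 0.05 s, during which the arm holds its last target.

## Working session

There is one attempt and no reset: what is moved stays moved. The work goes in short steps, Python scripts to look and compute and a tool call to move; the robot and the scene stay as the last step left them, time stands still between calls to the robot, and variables do not carry over. Pictures are saved under pics/ and viewed, and the job is handed in when it is done.

Besides the shell and the picture viewer there is one more tool, called after "Emit:" as name(argument=value, ...) on one line, values as JSON. send_rows: Moves the arm, as the interface text tells. Its arguments: {"type":"object","properties":{"deltas":{"type":"string"},"newtons":{"type":"number"}},"required":["deltas"]}

```bash
mkdir -p pics
python3 - <<'E'
from station import readout, viewer, bot, finder
import cv2, pickle, numpy as np
s=readout.sense(); print({k:np.round(v,3).tolist() for k,v in s.items()})
out={}
for n in ["side","top"]:
    p=viewer.capture(n); cv2.imwrite(f"pics/{n}0.png",p["color"]); 
    print(n,p["K"],np.round(p["view"],3), [k for k in p])
    for t in ["strap","keeper","disc_top","peg_a","bolt_tip","bolt_lug","chest","bolt"]:
        r=finder.spot_point(p,t); print(n,t,[(np.round(d["at"],1).tolist(),round(d["p"],2)) for d in r[:3]])
    out[n]=p
pickle.dump(out,open("shots0.pkl","wb"))
E
```

```text
{'t': 0.0, 'qpos': [1.033, 0.131, 1.489, -0.0, 1.523, -0.085], 'qvel': [0.0, -0.001, -0.001, -0.001, 0.001, -0.001], 'effort': [0.0, -56.94, -50.055, 0.0, 0.014, 0.0], 'eef_pos': [0.262, 0.539, 0.23], 'ee_rot': [3.057, 1.569, -2.108], 'wrist_force': [0.177, 0.172, 0.295], 'moment': [-0.007, 0.019, 0.039], 'width': 0.085}
side [[356.00461438   0.         254.12797824]
 [  0.         356.00461438 195.47989233]
 [  0.           0.           1.        ]] [[ 0.989 -0.148 -0.001 -0.619]
 [ 0.076  0.5    0.862 -0.114]
 [-0.127 -0.853  0.506 -0.819]
 [ 0.     0.     0.     1.   ]] ['color', 'K', 'view', 'shot']
side strap [([216.6, 210.2], 0.92)]
side keeper [([214.7, 243.6], 0.95)]
side disc_top [([215.0, 226.8], 0.74)]
side peg_a [([213.8, 220.5], 0.94), ([217.6, 207.0], 0.68), ([214.8, 202.1], 0.51)]
side bolt_tip [([214.4, 223.9], 0.75), ([216.9, 218.7], 0.61)]
side bolt_lug [([217.7, 167.2], 0.52)]
side chest [([217.0, 233.8], 0.71), ([218.6, 219.8], 0.62), ([214.5, 204.2], 0.16)]
side bolt [([216.1, 202.6], 0.68), ([216.3, 226.0], 0.52)]
top [[449.46262708   0.         262.13759913]
 [  0.         449.46262708 192.9916405 ]
 [  0.           0.           1.        ]] [[-0.028 -0.999 -0.016  0.042]
 [ 0.997 -0.029  0.069 -0.617]
 [-0.069 -0.014  0.997 -0.946]
 [ 0.     0.     0.     1.   ]] ['color', 'K', 'view', 'shot']
top strap [([292.6, 232.7], 0.62)]
top keeper [([362.4, 240.5], 0.63)]
top disc_top [([329.2, 235.2], 0.86)]
top peg_a [([317.6, 236.1], 0.64), ([362.0, 236.0], 0.27)]
top bolt_tip []
top bolt_lug [([223.8, 227.9], 0.94)]
top chest [([292.8, 233.9], 0.66), ([269.9, 259.6], 0.21)]
top bolt [([261.9, 229.9], 0.7)]
```

View pics/top0.png

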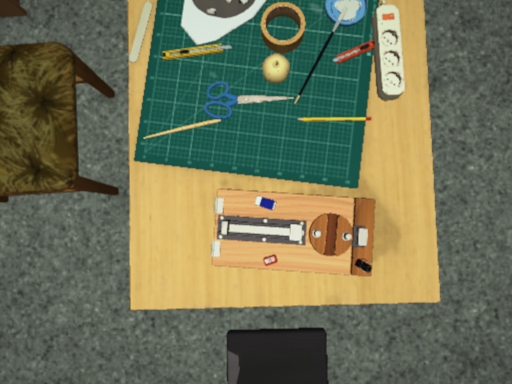

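View pics/side0.png

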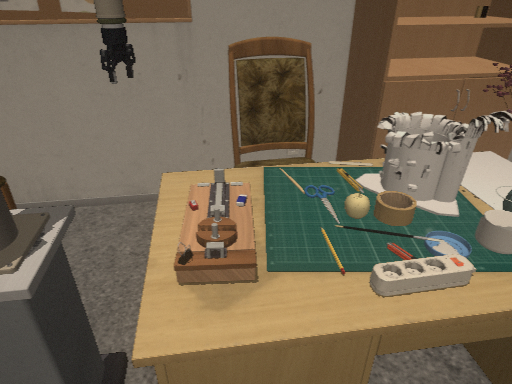

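Run:
```python
import cv2,pickle
o=pickle.load(open("shots0.pkl","rb"))
cv2.imwrite("pics/topz0.png",cv2.resize(o["top"]["color"][180:290,190:390],None,fx=4,fy=4,interpolation=cv2.INTER_CUBIC))
cv2.imwrite("pics/sidez0.png",cv2.resize(o["side"]["color"][130:280,150:290],None,fx=4,fy=4,interpolation=cv2.INTER_CUBIC))
```

```text
(no output)
```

View pics/topz0.png

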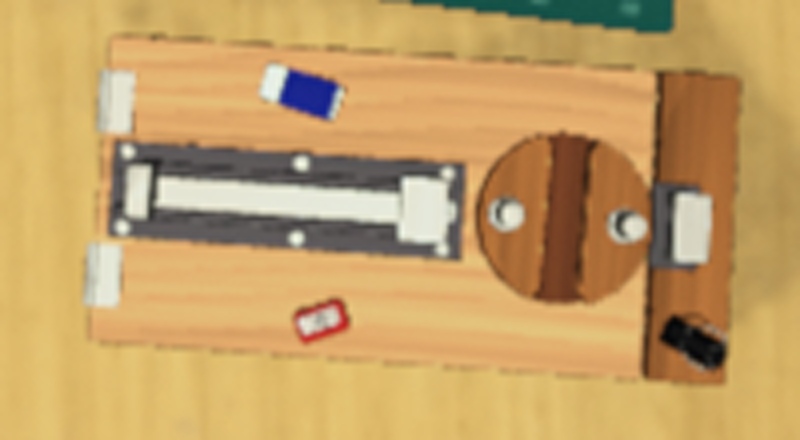

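View pics/sidez0.png

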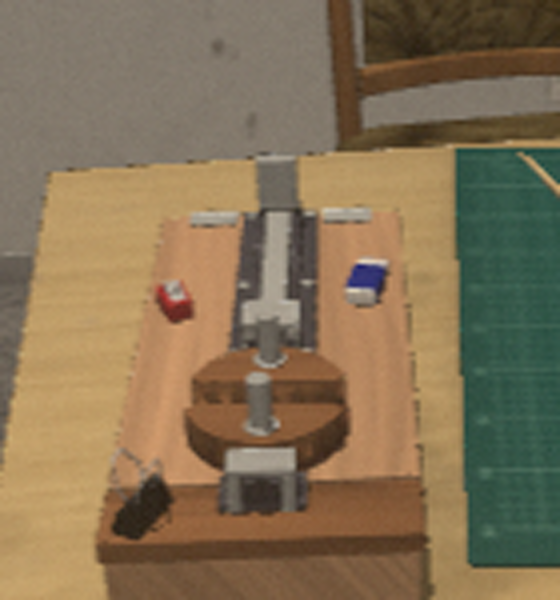

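```bash
cat > h.py <<'E'
import numpy as np, cv2
from scipy.optimize import least_squares
def proj(p,X):
    X=np.atleast_2d(X); c=X@p["view"][:3,:3].T+p["view"][:3,3]
    return np.c_[p["K"][0,0]*c[:,0]/-c[:,2]+p["K"][0,2], -p["K"][1,1]*c[:,1]/-c[:,2]+p["K"][1,2]]
def back(p,px,z):
    K=p["K"];R=p["view"][:3,:3];t=p["view"][:3,3]
    d=R.T@np.array([(px[0]-K[0,2])/K[0,0],-(px[1]-K[1,2])/K[1,1],-1]); o=-R.T@t
    return o+d*(z-o[2])/d[2]
def c2w(q,P):
    P=np.atleast_2d(P);c,s=np.cos(q[2]),np.sin(q[2])
    return np.c_[q[0]+c*P[:,0]-s*P[:,1],q[1]+s*P[:,0]+c*P[:,1],P[:,2]]
def w2c(q,P):
    P=np.atleast_2d(P);c,s=np.cos(q[2]),np.sin(q[2]);x=P[:,0]-q[0];y=P[:,1]-q[1]
    return np.c_[c*x+s*y,-s*x+c*y,P[:,2]]
E
python3 - <<'E'
from h import *
import pickle
o=pickle.load(open("shots0.pkl","rb"))
pts={"top":[((0,-.003,.077),(292.6,232.7)),((0,-.138,.077),(362.4,240.5)),((0,-.075,.072),(329.2,235.2)),((-.08,.165,.05),(190+90/4,180+342/4)),((.08,.165,.05),(190+111/4,180+36/4)),((.08,-.165,.05),(190+741/4,180+77/4)),((-.08,-.165,.05),(190+725/4,180+383/4))],
"side":[((0,-.003,.077),(216.6,210.2)),((0,-.138,.077),(214.7,243.6)),((0,-.075,.072),(215,226.8))]}
def f(q,names=("top","side")):
    return np.concatenate([ (proj(o[n],c2w(q,[a[0] for a in pts[n]]))-[a[1] for a in pts[n]]).ravel() for n in names])
for nm in [("top",),("side",),("top","side")]:
    r=least_squares(f,[.53,-.05,-.05],args=(nm,),loss="soft_l1"); print(nm,np.round(r.x,4)); print(np.round(f(r.x,nm),1).reshape(-1,2).tolist())
q=r.x; np.save("q.npy",q)
for nm,l in [("top",[(317.2,233.3),(347.5,236.3)]),("side",[(150+268/4,130+320/4),(150+259/4,130+377/4)])]:
    P=np.array([w2c(q,back(o[nm],a,.102))[0] for a in l]); print(nm,np.round(P,4)); d=P[0]-P[1]; print(np.degrees(np.arctan2(d[1],d[0])))
print("lug top",w2c(q,back(o["top"],(223.8,227.9),.106)),"side",w2c(q,back(o["side"],(150+278/4,130+158/4),.106)))
E
```

```text
('top',) [ 0.5316 -0.0377 -0.0957]
[[2.8, 0.1], [0.2, -3.1], [1.6, -0.0], [-1.4, 0.2], [-0.8, -0.2], [-0.3, 0.1], [-0.3, 1.2]]
('side',) [ 0.5329 -0.0366 -0.0841]
[[-0.3, -3.0], [-0.2, 0.3], [0.5, 0.5]]
('top', 'side') [ 0.5322 -0.0376 -0.0932]
[[2.7, -0.2], [0.1, -3.5], [1.6, -0.4], [-1.4, 0.1], [-1.0, -0.3], [-0.5, -0.4], [-0.3, 0.7], [-0.6, -2.8], [-1.2, 0.7], [-0.1, 0.8]]
top [[ 0.0017 -0.0443  0.102 ]
 [-0.0003 -0.1036  0.102 ]]
88.13057863899361
side [[ 0.0053 -0.0532  0.102 ]
 [ 0.0026 -0.1057  0.102 ]]
87.07203021625757
lug top [[0.00021188 0.13876647 0.106     ]] side [[0.00555427 0.13336661 0.106     ]]
```

```bash
cat >> h.py <<'E'
from scipy.spatial.transform import Rotation as Rot
def toolR(s): return Rot.from_euler("xyz",s["ee_rot"]).as_matrix()
def delta(s,pos,ydir):
    """target: tool x down, tool y along ydir (world xy, angle) ; returns rotvec(tool), shift mm(tool)"""
    R=toolR(s); x=np.array([0,0,-1.]);y=np.array([np.cos(ydir),np.sin(ydir),0]);Rt=np.c_[x,y,np.cross(x,y)]
    return np.round(Rot.from_matrix(R.T@Rt).as_rotvec(),3), np.round(R.T@(np.array(pos)-s["eef_pos"])*1000,1)
E
cat > plan.py <<'E'
from h import *
from station import readout
import sys
q=np.load("q.npy")
def plan(cx,cy,z,ang,flip=0):
    s=readout.sense(); R=toolR(s)
    w=c2w(q,(cx,cy,z))[0]
    print("target",np.round(w,4)); print(delta(s,w,q[2]+ang+flip*np.pi))
s=readout.sense(); print("t",s["t"],"pos",np.round(s["eef_pos"],4),"chest",np.round(w2c(q,s["eef_pos"])[0],4),"F",np.round(s["wrist_force"],1),"w",s["width"],"q",np.round(s["qpos"],2)); print("R",np.round(toolR(s),3).tolist())
E
python3 - <<'E'
from plan import *
n=np.array([1,-1])/2**.5; l=np.array([1,1])/2**.5
c=np.array([0,-.075])
P=c-n*(.0212+.006+.011+.020)+l*.0256
print(P)
for f in (0,1):
  plan(P[0],P[1],.15,-np.pi/4,f); 
  plan(P[0],P[1],.15,np.pi/4,f)
E
```

```text
t 0.9 pos [0.2625 0.5396 0.2313] chest [-0.3223  0.5495  0.2313] F [-1.1  0.2 -0.5] w 0.08531642164492163 q [ 1.03  0.13  1.49 -0.    1.52 -0.09]
R [[0.0, -0.899, 0.437], [0.0, 0.437, 0.899], [-1.0, -0.0, 0.0]]
[-0.02305168 -0.01574445]
target [ 0.5078 -0.0511  0.15  ]
(array([-2.716, -0.   ,  0.   ]), array([  81.3, -479. , -423.8]))
target [ 0.5078 -0.0511  0.15  ]
(array([ 1.997,  0.   , -0.   ]), array([  81.3, -479. , -423.8]))
target [ 0.5078 -0.0511  0.15  ]
(array([0.426, 0.   , 0.   ]), array([  81.3, -479. , -423.8]))
target [ 0.5078 -0.0511  0.15  ]
(array([-1.145,  0.   ,  0.   ]), array([  81.3, -479. , -423.8]))
```

Emit:
send_rows(deltas="0.06 0 0 0 -50 -44 1; 0.12 0 0 0 -100 -88 1; 0.18 0 0 0 -150 -132 1; 0.24 0 0 0 -200 -176 1; 0.3 0 0 0 -250 -220 1; 0.36 0 0 0 -300 -265 1; 0.426 0 0 0 -350 -309 1; 0.426 0 0 0 -400 -353 1", newtons=40)

```text
t: 1.9
eef_pos: [0.4554, 0.0761, 0.2317]
ee_rot: [-0.521, 1.57, 0.17]
wrist_force: [1.0, -0.2, -0.4]
width: -0.0
```

Run:
```python
from plan import *
plan(-.0231,-.0157,.15,-np.pi/4,1)
plan(-.0231,-.0157,.082,-np.pi/4,1)
```

```text
t 1.9 pos [0.4554 0.0761 0.2317] chest [-0.0871  0.106   0.2317] F [ 1.  -0.2 -0.4] w -1.6760587251829683e-05 q [ 0.05 -0.25  1.86  0.    1.54 -0.64]
R [[0.001, -0.637, 0.771], [0.0, 0.771, 0.637], [-1.0, -0.001, 0.001]]
target [ 0.5077 -0.0511  0.15  ]
(array([-0.001,  0.001,  0.001]), array([  81.8, -131.3,  -40.8]))
target [ 0.5077 -0.0511  0.082 ]
(array([-0.001,  0.001,  0.001]), array([ 149.8, -131.2,  -40.9]))
```

Emit:
send_rows(deltas="0 0 0 20 -50 -15 1; 0 0 0 50 -95 -30 1; 0 0 0 85 -131 -41 1; 0 0 0 110 -131 -41 1; 0 0 0 110 -131 -41 1")

```text
t: 2.52
eef_pos: [0.5055, -0.051, 0.1194]
ee_rot: [2.092, 1.567, 2.782]
wrist_force: [-0.9, -0.4, 0.7]
width: -0.0002
```

```bash
cat > look.py <<'E'
from plan import *
from station import viewer
import sys
n=sys.argv[1]
for v,(r0,r1,c0,c1) in {"top":(180,290,190,390),"side":(130,280,150,290)}.items():
    p=viewer.capture(v); im=p["color"].copy()
    if len(sys.argv)>2:
        a=proj(p,s["eef_pos"])[0]; print(v,"tcp px",a.round(1))
    cv2.imwrite(f"pics/{v}{n}.png",cv2.resize(im[r0:r1,c0:c1],None,fx=4,fy=4,interpolation=cv2.INTER_CUBIC))
E
python3 look.py 1 x
```

```text
t 2.525 pos [ 0.5055 -0.051   0.1194] chest [-0.0253 -0.0159  0.1194] F [-0.9 -0.4  0.7] w -0.000192032076146505 q [-0.2  -0.03  1.86  0.    1.31 -0.89]
R [[-0.004, -0.637, 0.771], [0.001, 0.771, 0.637], [-1.0, 0.003, -0.002]]
top tcp px [302.5 246.6]
side tcp px [203.1 194.5]
```

View pics/top1.png

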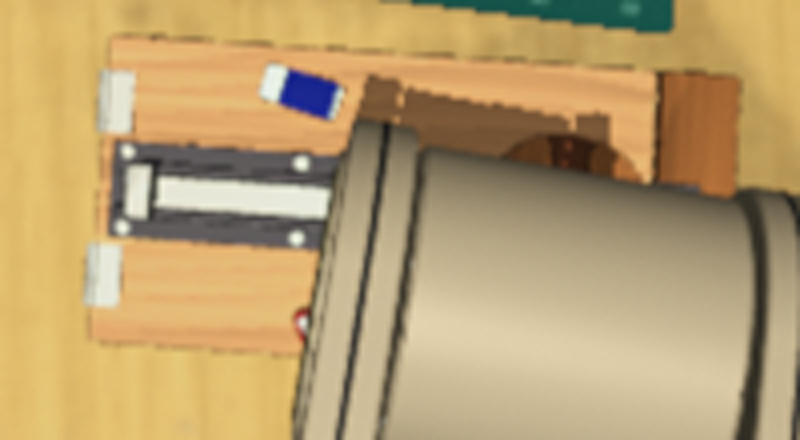

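View pics/side1.png

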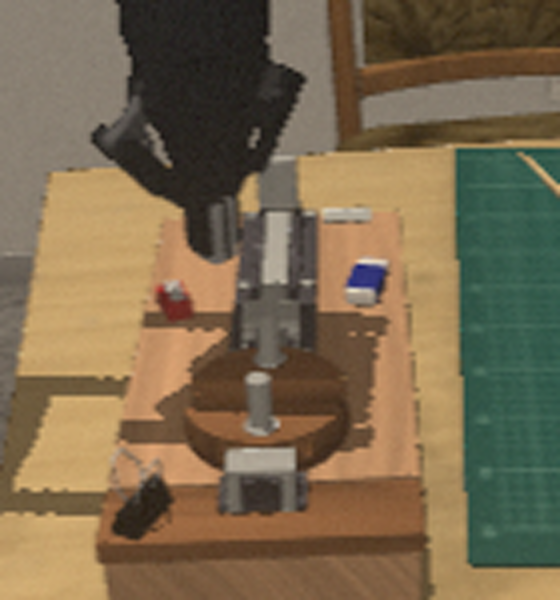

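Run:
```python
from plan import *
plan(-.0231,-.0157,.082,-np.pi/4,1)
n=np.array([1,-1])/2**.5
P=np.array([-.0231,-.0157])+n*.059
plan(P[0],P[1],.082,-np.pi/4,1)
```

```text
t 2.625 pos [ 0.5077 -0.0508  0.1226] chest [-0.0232 -0.0154  0.1226] F [ 0.6 -0.8  0.6] w -0.00017036064640475493 q [-0.2  -0.03  1.86  0.    1.31 -0.89]
R [[0.002, -0.638, 0.77], [0.0, 0.77, 0.638], [-1.0, -0.001, 0.001]]
target [ 0.5077 -0.0511  0.082 ]
(array([-0.001,  0.001,  0.001]), array([40.6, -0.2, -0.2]))
target [ 0.5454 -0.0965  0.082 ]
(array([-0.001,  0.001,  0.001]), array([ 40.6, -59.2,  -0.2]))
```

Emit:
send_rows(deltas="0 0 0 20 0 0 1; 0 0 0 40 0 0 1; 0 0 0 40 -10 0 1; 0 0 0 40 -18 0 1; 0 0 0 40 -24 0 1; 0 0 0 40 -30 0 1")

```text
t: 3.38
eef_pos: [0.5274, -0.072, 0.0834]
ee_rot: [0.447, 1.566, 1.138]
wrist_force: [-1.3, 11.2, 1.6]
width: 0.0001
```

```bash
python3 look.py 2 x
```

```text
t 3.375 pos [ 0.5274 -0.072   0.0834] chest [-0.0016 -0.0347  0.0834] F [-1.3 11.2  1.6] w 0.0001328055663821433 q [-0.24  0.07  1.83  0.    1.24 -0.93]
R [[0.002, -0.638, 0.77], [0.004, 0.77, 0.638], [-1.0, 0.002, 0.004]]
top tcp px [311.3 234.4]
side tcp px [214.6 212.7]
```

View pics/side2.png

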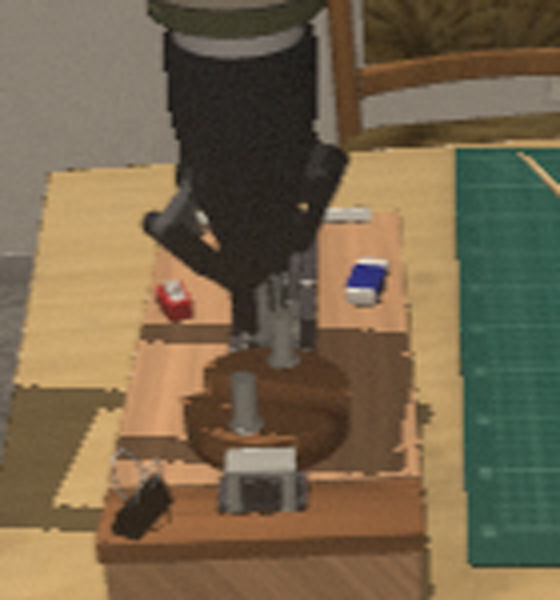

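Emit:
send_rows(deltas="0 0 0 1 -6 0 1; 0 0 0 1 -12 0 1; 0 0 0 1 -18 0 1; 0 0 0 1 -23 0 1; 0 0 0 1 -26 0 1; 0 0 0 1 -27 0 1")

```text
t: 4.22
eef_pos: [0.545, -0.094, 0.0827]
ee_rot: [0.037, 1.567, 0.729]
wrist_force: [-1.9, 2.7, 2.1]
width: -0.0001
```

```bash
python3 look.py 3 x
```

```text
t 4.225 pos [ 0.545  -0.094   0.0827] chest [ 0.018  -0.055   0.0827] F [-1.9  2.7  2.1] w -0.00012541027183560208 q [-0.27  0.12  1.77  0.    1.24 -0.96]
R [[0.003, -0.637, 0.77], [0.002, 0.77, 0.637], [-1.0, 0.0, 0.003]]
top tcp px [322.  225.3]
side tcp px [223.4 217.8]
```

View pics/side3.png

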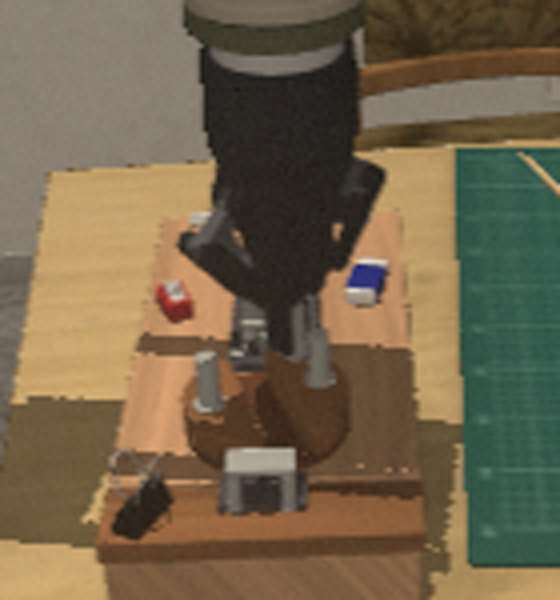

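```bash
cat > peg.py <<'E'
from h import *
import pickle,sys
o=pickle.load(open("shots0.pkl","rb")); q=np.load("q.npy")
a=list(map(float,sys.argv[1:]))
P=np.array([w2c(q,back(o["side"],(150+u/4,130+v/4),.1))[0] for u,v in [(a[0],a[1]),(a[2],a[3])]])
d=P[0]-P[1]; print(P.round(4), np.arctan2(d[1],d[0]))
print("aligned pegs px", [( (proj(o["side"],c2w(q,(sx*.03,-.075,.1)))[0]-[150,130])*4).round().tolist() for sx in (1,-1)])
E
python3 peg.py 318 333 205 358
```

```text
[[ 0.0318 -0.0642  0.1   ]
 [-0.0259 -0.0843  0.1   ]] 0.33392941607042775
aligned pegs px [[314.0, 344.0], [198.0, 348.0]]
```

Emit:
send_rows(deltas="0 0 0 1 -3 0 1; 0 0 0 1 -5 0 1; 0 0 0 1 -7 0 1; 0 0 0 1 -7 0 1")

```text
t: 4.82
eef_pos: [0.5485, -0.0995, 0.0809]
ee_rot: [0.742, 1.568, 1.433]
wrist_force: [-4.8, 1.6, 1.2]
width: 0.0003
```

```bash
python3 look.py 4 x
```

```text
t 4.825 pos [ 0.5485 -0.0995  0.0809] chest [ 0.022  -0.0602  0.0809] F [-4.8  1.6  1.2] w 0.0003479427843672661 q [-0.27  0.14  1.76  0.    1.24 -0.96]
R [[0.0, -0.637, 0.771], [0.002, 0.771, 0.637], [-1.0, 0.002, 0.002]]
top tcp px [324.6 223.5]
side tcp px [225.2 219.8]
```

View pics/side4.png

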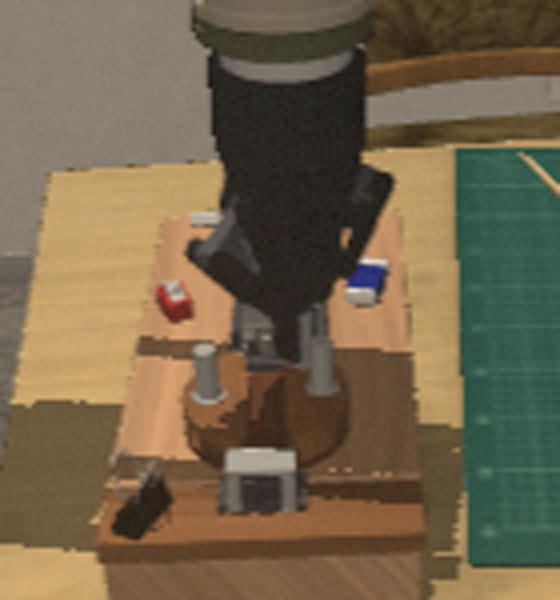

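```bash
python3 peg.py 319 342 204 350;  python3 peg.py 319 340 204 350
```

```text
[[ 0.0324 -0.0728  0.1   ]
 [-0.027  -0.0769  0.1   ]] 0.06793667578230234
aligned pegs px [[314.0, 344.0], [198.0, 348.0]]
[[ 0.0324 -0.0709  0.1   ]
 [-0.027  -0.0769  0.1   ]] 0.09953580231818902
aligned pegs px [[314.0, 344.0], [198.0, 348.0]]
```

Emit:
send_rows(deltas="0 0 0 0 -2 0 1; 0 0 0 0 -2 0 1; 0 0 0 0 0 0 1; 0 0 0 0 10 0 1; 0 0 0 -60 30 0 1; 0 0 0 -120 80 0 1; 0 0 0 -120 140 0 1; 0 0 0 -120 190 0 1")

```text
t: 5.92
eef_pos: [0.427, 0.0479, 0.2029]
ee_rot: [-0.174, 1.566, 0.517]
wrist_force: [0.1, 1.1, -0.1]
width: -0.0001
```

```bash
python3 look.py 5 x
```

```text
t 5.925 pos [0.427  0.0479 0.2029] chest [-0.1127  0.0753  0.2029] F [ 0.1  1.1 -0.1] w -9.417015846396573e-05 q [-0.01 -0.34  1.98  0.    1.5  -0.7 ]
R [[0.004, -0.637, 0.771], [0.003, 0.771, 0.637], [-1.0, -0.001, 0.005]]
top tcp px [250.2 296.5]
side tcp px [164.6 143.9]
```

View pics/side5.png

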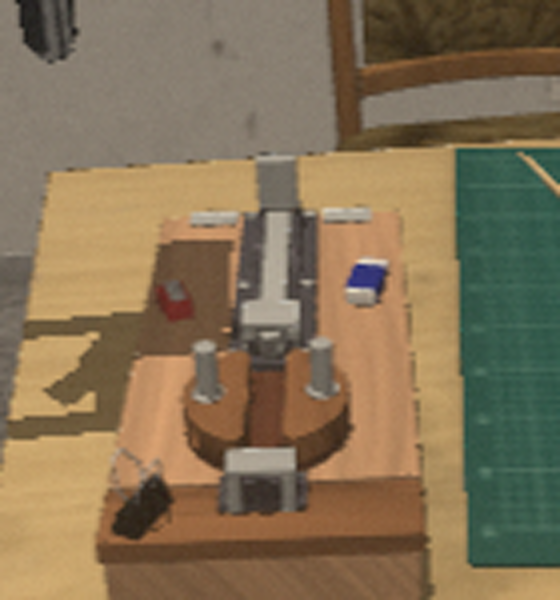

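View pics/top5.png

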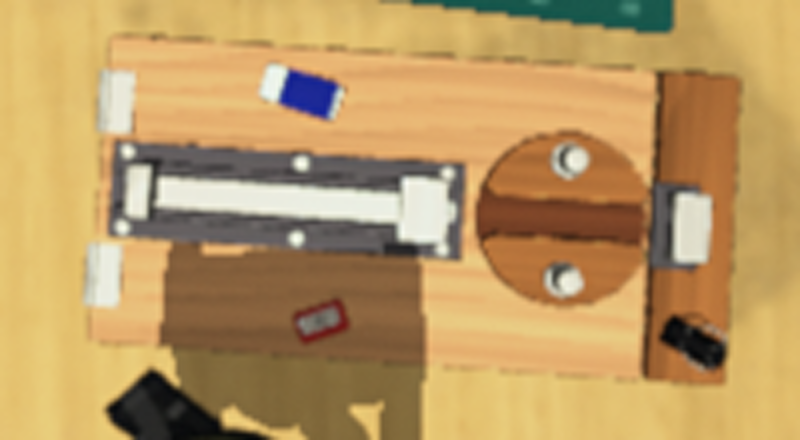

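Run:
```python
from plan import *
plan(0,.185,.13,np.pi/2)
```

```text
t 6.025 pos [0.4247 0.0501 0.2014] chest [-0.1152  0.0773  0.2014] F [-0.2 -0.4  0.2] w 0.00015952201809039102 q [-0.01 -0.34  1.98  0.    1.5  -0.7 ]
R [[0.001, -0.64, 0.768], [0.004, 0.768, 0.64], [-1.0, 0.002, 0.003]]
target [0.5494 0.1466 0.13  ]
(array([ 0.788,  0.002, -0.003]), array([ 71.9,  -5.9, 157.4]))
```

Emit:
send_rows(deltas="0.16 0 0 0 0 35 1; 0.32 0 0 0 0 75 1; 0.48 0 0 10 -3 120 1; 0.64 0 0 30 -6 157 1; 0.787 0 0 50 -6 157 1; 0.787 0 0 72 -6 157 1; 0.787 0 0 72 -6 157 1")

```text
t: 6.9
eef_pos: [0.5477, 0.1459, 0.1275]
ee_rot: [2.49, 1.567, 2.398]
wrist_force: [0.0, 0.5, 0.5]
width: -0.0003
```

```bash
python3 look.py 6 x
python3 - <<'E'
from plan import *
plan(0,.185,.076,np.pi/2)
plan(0,.038,.076,np.pi/2)
E
```

```text
t 6.9 pos [0.5477 0.1459 0.1275] chest [-0.0017  0.1841  0.1275] F [0.  0.5 0.5] w -0.0002519090243010017 q [0.17 0.12 1.7  0.   1.33 0.26]
R [[-0.003, 0.092, 0.996], [0.003, 0.996, -0.092], [-1.0, 0.002, -0.003]]
top tcp px [199.  227.4]
side tcp px [216.9 153.9]
t 7.0 pos [0.5494 0.1461 0.1304] chest [-0.      0.1845  0.1304] F [ 0.   0.5 -0.4] w 5.224937886864421e-05 q [0.17 0.11 1.69 0.   1.33 0.26]
R [[0.001, 0.092, 0.996], [0.004, 0.996, -0.092], [-1.0, 0.004, 0.001]]
target [0.5494 0.1466 0.076 ]
(array([ 0.001,  0.001, -0.004]), array([54.4,  0.3, -0. ]))
target [5.357e-01 3.000e-04 7.600e-02]
(array([ 0.001,  0.001, -0.004]), array([  53.8, -146.7,   -0.2]))
```

View pics/side6.png

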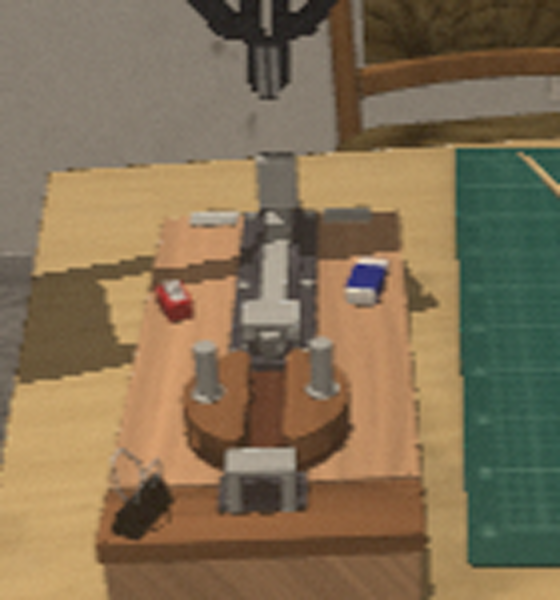

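Emit:
send_rows(deltas="0 0 0 30 0 3 1; 0 0 0 54 0 3 1; 0 0 0 54 -12 3 1; 0 0 0 54 -24 3 1; 0 0 0 54 -34 3 1; 0 0 0 54 -44 3 1; 0 0 0 54 -54 3 1; 0 0 0 54 -64 3 1")

```text
t: 8.0
eef_pos: [0.5466, 0.0817, 0.0764]
ee_rot: [1.193, 1.567, 1.101]
wrist_force: [0.7, 1.9, 1.0]
width: 0.0002
```

```bash
python3 look.py 7 x
python3 - <<'E'
from plan import *
plan(0.002,.040,.076,np.pi/2)
E
```

```text
t 8.0 pos [0.5466 0.0817 0.0764] chest [0.0033 0.1201 0.0764] F [0.7 1.9 1. ] w 0.00018564848344642738 q [0.05 0.13 1.78 0.   1.23 0.14]
R [[0.002, 0.092, 0.996], [0.004, 0.996, -0.092], [-1.0, 0.004, 0.002]]
top tcp px [234.6 226.9]
side tcp px [219.1 182.1]
t 8.1 pos [0.5463 0.0811 0.076 ] chest [0.003  0.1195 0.076 ] F [ 0.5 -0.3 -1.6] w -2.413441932707151e-05 q [0.05 0.13 1.78 0.   1.23 0.14]
R [[0.001, 0.093, 0.996], [0.003, 0.996, -0.093], [-1.0, 0.003, 0.001]]
target [0.5379 0.0021 0.076 ]
(array([ 0.   ,  0.001, -0.003]), array([ -0.3, -79.4,  -1. ]))
```

View pics/side7.png

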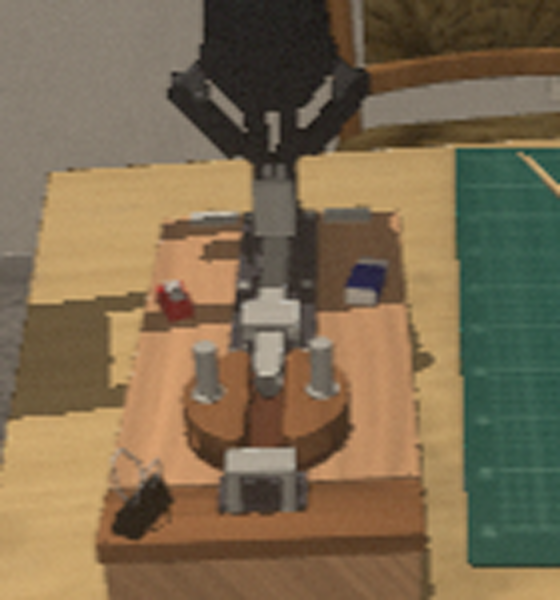

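The bolt's nose (crop about 268,380) is entering the slot cleanly, so I keep pushing.

Emit:
send_rows(deltas="0 0 0 0 -10 0 1; 0 0 0 0 -20 0 1; 0 0 0 0 -30 0 1; 0 0 0 0 -40 0 1; 0 0 0 0 -50 0 1; 0 0 0 0 -60 0 1; 0 0 0 0 -70 0 1; 0 0 0 0 -78 0 1")

```text
t: 9.1
eef_pos: [0.539, 0.0027, 0.0758]
ee_rot: [1.332, 1.568, 1.239]
wrist_force: [-0.0, 2.6, 1.3]
width: 0.0003
```

```bash
python3 look.py 8 x
```

```text
t 9.1 pos [0.539  0.0027 0.0758] chest [0.003  0.0408 0.0758] F [-0.   2.6  1.3] w 0.0003024342653385008 q [-0.09  0.1   1.82  0.    1.23 -0.  ]
R [[0.001, 0.093, 0.996], [0.003, 0.996, -0.093], [-1.0, 0.003, 0.001]]
top tcp px [273.7 229.6]
side tcp px [218. 198.]
```

View pics/side8.png

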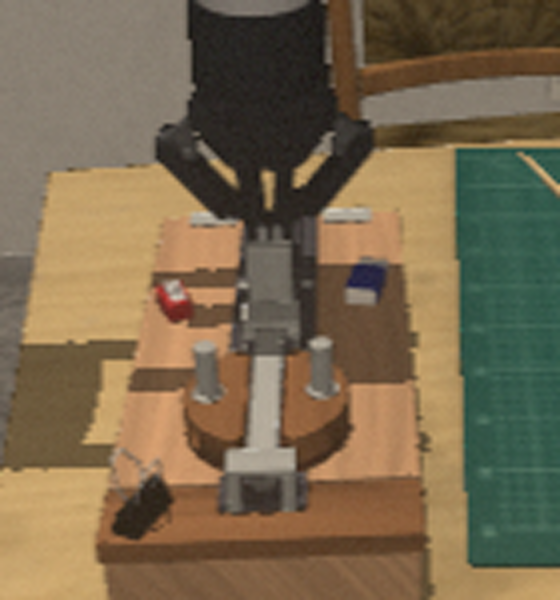

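Nearly home. I creep the rest of the way and watch the force.

Emit:
send_rows(deltas="0 0 0 0 -3 0 1; 0 0 0 0 -5 0 1; 0 0 0 0 -7 0 1; 0 0 0 0 -9 0 1; 0 0 0 0 -9 0 1")

```text
t: 9.82
eef_pos: [0.538, -0.0061, 0.0755]
ee_rot: [1.489, 1.567, 1.395]
wrist_force: [0.3, 4.6, -0.3]
width: -0.0
```

Emit:
send_rows(deltas="0 0 0 0 -1.5 0 1; 0 0 0 0 -3 0 1; 0 0 0 0 -3 0 1")

```text
t: 10.2
eef_pos: [0.538, -0.0062, 0.0755]
ee_rot: [1.517, 1.563, 1.425]
wrist_force: [2.1, 16.8, 0.2]
width: 0.0002
```

Emit:
send_rows(deltas="0 0 0 0 0 0 1; 0 0 0 0 8 0 1; 0 0 0 0 20 0 1; 0 0 0 -30 40 0 1; 0 0 0 -80 80 0 1; 0 0 0 -120 140 0 1; 0 0 0 -130 200 -30 1; 0 0 0 -130 250 -60 1")

```text
t: 11.2
eef_pos: [0.5057, 0.2405, 0.2089]
ee_rot: [1.202, 1.561, 1.108]
wrist_force: [1.2, 0.7, -0.5]
width: 0.0001
```

```bash
python3 look.py 9 x
python3 - <<'E'
from plan import *
from station import viewer,finder
for v in ("top","side"):
    p=viewer.capture(v)
    for n,z in (("bolt_lug",.106),("strap",.077),("disc_top",.072),("keeper",.077)):
        for d in finder.spot_point(p,n)[:2]: print(v,n,d["at"],round(d["p"],2),w2c(q,back(p,d["at"],z))[0].round(4))
E
```

```text
t 11.2 pos [0.5057 0.2405 0.2089] chest [-0.0523  0.2744  0.2089] F [ 1.2  0.7 -0.5] w 0.00011814805475298433 q [0.35 0.03 1.64 0.01 1.47 0.44]
R [[0.004, 0.093, 0.996], [0.009, 0.996, -0.093], [-1.0, 0.009, 0.004]]
top tcp px [137.4 253.7]
side tcp px [198.  113.9]
t 11.3 pos [0.5029 0.2439 0.2079] chest [-0.0553  0.2775  0.2079] F [ 1.4 -1.6 -0.4] w -0.00017728871202813635 q [0.35 0.03 1.64 0.01 1.47 0.44]
R [[0.002, 0.087, 0.996], [0.01, 0.996, -0.087], [-1.0, 0.01, 0.001]]
top bolt_lug [286.4, 230.6] 0.64 [0.003  0.0163 0.106 ]
top strap [294.7, 229.5] 0.69 [ 0.006  -0.0013  0.077 ]
top disc_top [329.4, 233.9] 0.95 [ 0.0017 -0.0721  0.072 ]
top keeper [366.0, 239.3] 0.68 [-0.0042 -0.1452  0.077 ]
side bolt_lug [217.3, 192.6] 0.85 [0.0039 0.0142 0.106 ]
side strap [214.4, 209.8] 0.68 [-0.0033 -0.0129  0.077 ]
side strap [188.1, 258.1] 0.19 [-0.0453 -0.1766  0.077 ]
side disc_top [219.6, 225.2] 0.65 [ 0.0097 -0.0668  0.072 ]
side disc_top [213.5, 189.1] 0.44 [-0.0101  0.0919  0.072 ]
side keeper [216.1, 246.7] 0.78 [ 0.0054 -0.1458  0.077 ]
side keeper [241.3, 205.3] 0.39 [0.0578 0.0028 0.077 ]
```

View pics/side9.png

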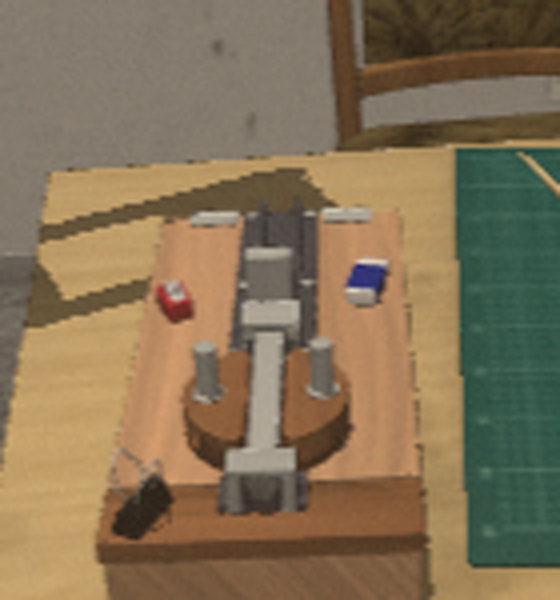

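View pics/top9.png

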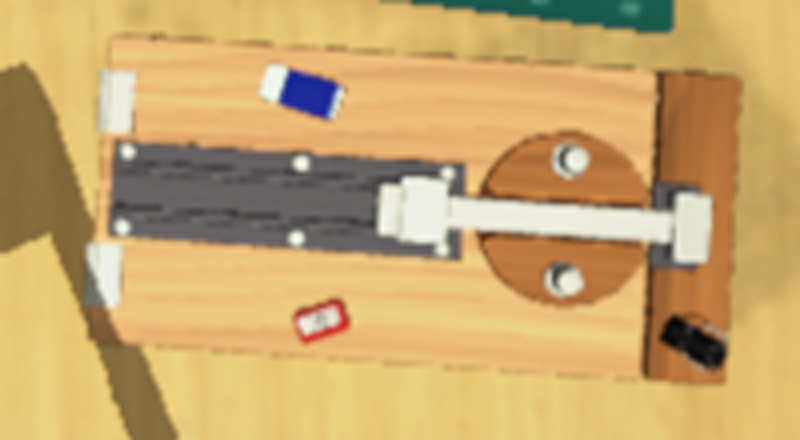

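```bash
python3 -c "
from station import bot; print(bot.close_job())"
```

```text
the job is handed in; nothing more can be done
None
```

I locked the chest and handed the job in at about 11.5 s. The hand-in reports no verdict.

**What I did:** With the fingers shut, I pushed one peg to turn the disc about 90° clockwise. I then backed off, came round behind the lug and pushed the bolt through the slot until it stopped against the strap. At the stop the arm no longer moved on a 3 mm command, and the wrist force rose to about 17 N.

**Last checks:**
- **Slot:** in the top picture it was within about 0.01 rad of the chest's line before the bolt went in. Afterwards I checked the alignment only by eye, and the bolt bar runs straight through the slot.
- **Bolt:** the networks put the lug at chest y = 16.3 mm in the top picture and 14.2 mm in the side picture, against 15 mm when fully home. Both pictures show the lug against the strap and the nose under the keeper.
- **Other things:** the eraser, sharpener and clip looked unmoved. I did not look at the wood tool and pencil again after the start, but the arm did not work near them.
- **Arm:** it was clear of everything when I handed in.

**Disagreements:**
- **Network points:** in the final check the strap, keeper and disc points were up to about 13 mm off their known places, mostly in the side picture. A few low-confidence reports were plainly wrong. I relied on the pictures and the force stop instead.
- **Disc push:** aligning the disc took about 8 mm more push than my first geometry gave, so I finished it in small steps, checking the picture.

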